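# Crack open a plaster mould with the bench jack

### The arm

A 7-joint arm with a two-finger parallel gripper is mounted at the origin on the work surface. World frame = base frame: x ahead of the robot, y to its left, z up, the work surface at z = 0. Lengths are in mm, angles in rad, forces in N, time in s.
With the tool pointing down it reaches from about 400 to 850 mm from the base axis. Payload 4.5 kg.
Tool frame: the origin (TCP) lies midway between the tips of the shut fingers; the grasp point (between the pads) lies 19 mm behind it; z points along the fingers, y is the line along which they close (so a half turn about z gives the same grasp; the last joint's range is limited). The gripper opens to 88 mm and grips with 3 to 60 N. Pads are 18 mm wide; open, the fingers measure 123 mm over their backs; the gripper's body (75 mm by 187 mm) begins 45 mm behind the grasp point.
Start: joints at [1.346, 0.689, -0.195, 1.565, 0.157, 0.902, -0.215], TCP at [159.979, -604.202, 238.743] pointing down, gripper open.
Joint ranges: [-3.01, 3.01], [-0.46, 2.08], [-1.47, 1.51], [0.13, 2.56], [-1, 4.14], [0.04, 2.09], [-2.66, 2.66]. Speed limits (rad/s): [2.57, 2.57, 3.14, 3.14, 3.14, 3.14, 3.14].

### API

Orientations are given as [roll, pitch, yaw] about the fixed x, y, z axes, in that order (R = Rz(yaw) Ry(pitch) Rx(roll)).
In Python, from cell import * gives the robot as it stands. The module is installed in compiled form; this text tells all that it offers.
- The arm moves only by the shell command python3 -m handwheel 'ROWS' [OPENING] [FORCE]. ROWS is JSON, a list of rows, each a list of 6 numbers: the shift along the tool's x, y, z in mm, then the turn, a rotation vector about the tool's x, y, z in degrees. A call has 1 to 8 rows; each row is the pose to reach, as a shift and turn from the pose commanded when the call began, along the tool's axes at that moment; what a row does not reach only later rows make up. A row lasts 1/10 s, in which the tool goes at most 50 mm and 8.59 degrees, less where a joint would pass 70% of its speed; a pose out of reach is approached as far as the arm can. A call with a gripper value outside its range is refused whole. OPENING is the opening in per cent of the stroke, from 0 (shut) to 100 (fully open), set as the call begins (- or left out, the last holds). The fingers move at their own pace and stop on an object; FORCE is the grip in N (left out, the last holds). Time passes only in rows, so rows that repeat a pose let the fingers close. It gives the time, the measured TCP pose, the force, the opening and the grip force at its end, in the units of the state.
- read_state(): the state, without advancing time (a new reading comes with each control period).
- capture(name): name is "scene" or "top"; returns the picture (420x560x3 uint8, red, green, blue); there is no depth.
- camera_info(name): a dict with "camera_matrix" (3x3 intrinsics, pixels), "xyz" and "attitude" of the camera in the world. Camera axes: x right, y down, z forward; pixel columns grow to the right and rows downward; lengths in mm; the calibration is good to about 2 mm. A picture is of the moment at which its call begins. camera_info takes no time and is no camera call.
- hand_in(): hands the job in; it is judged then, once.
Trained networks look in the newest picture that a camera, given by its name, has taken for a name from the list of things; names that differ only in an ending like _2 or _b are one class to them, and where a whole thing is asked for, a point or a joint stands for the part that bears it (a point fixed in the world has none). Each returns a list of dicts, best first, with "confidence" (0 to 1); they miss things now and then, are a little off and sometimes report something else, mostly with a low value. They report only what shows in the picture. A call takes as long as a camera call.
- look_for(label, camera): "pixel" ([row, column] in pixels, amid what is visible of it).
- regions_of(label, camera): "region" (420x560 bool, what is visible of it) and "pixel" ([row, column] in pixels, amid what is visible of it).
The state is a dict: "time_s": time; "joint_positions": joint angles; "qvel": joint speeds; "effort": joint torques, N m; "eef_pos": TCP position; "tcp_rot": TCP orientation; "wrist_force": force on the tool from outside, world axes, zero at the start; "moment": the same for the moment, N m; "width": finger opening in mm; "gripper_force": force on a finger pad.
Only numpy, scipy, OpenCV 4.12 (cv2) and the standard library are available. Lean on these libraries where they do the work, as an engineer would, in place of code of your own. Each camera call takes 0.05 s, during which the arm holds its last target. There are 200 camera calls.

### The job

Slide the blue jack along the table, without lifting it, until its saddle is centred under the marked yellow lift pad of the mould; only then press the red handle fully down so that the jack raises the mould's lid. Finish while still holding the handle down, with the lid held open by the jack alone: do not touch the mould with the robot, and leave the other things on the table where they are.

Things in the scene. Friction and masses are not known exactly. Their poses are not given: they have to be found in the camera images.
- mould: closed plaster mould in a plywood case, fixed to the table: 200 (its x) x 260 (its y) x 120 high. Origin: centre of its underside, on the table. Its -x side is the front, where the lid's free edge and the yellow lift pad are; the lid's hinge is along the +x side.
- lid (a joint): the mould's upper half, hinged at the back (+x side) 72 above the table: 0 = closed, grows as the free edge rises (rad); about 1 to 1.8 kg, carried by nothing else. With the jack under the pad and its handle fully down it reaches about 0.11.
- lift_point (a point): the marked lift point: centre of the underside of the yellow lift pad (60 along the edge, 6 thick) that juts 55 out from the front of the lid; a red dot of 26 on its top side marks the same point from above. 32 out from the case's front face (132 from the mould's origin along its -x), underside 80 above the table when closed. The mould's front face below it is upright and plain.
- jack: loose blue bench jack, about 0.95 kg, standing on the table. Origin on the table, straight below the saddle; +x points from the handle to the saddle, z up. Base plate 50 wide, 12 thick, with a rounded front 25 ahead of the origin, reaching 235 behind it. Pivot of the handle: 60 behind the origin, 60 above the table.
- saddle_top (a point): centre of the top of the black domed saddle, 36 diameter, on the jack's ram; 70 above the table with the handle up, so it passes 10 below the lift pad. It rises 60 mm per rad of handle.
- handle (a joint): the jack's hand lever, hinged about the jack's y axis: 0 = up (spring returned, slopes up and back at 0.65 rad), grows as it is pressed down, 0.6 = fully down (slopes up at 0.05 rad). The spring and the lid push back with 2 N to about 8 N at the grip; the handle springs up and the saddle sinks when let go.
- handle_grip (a point): centre of the red grip at the end of the handle: 45 along the handle, 32 wide (across the jack), 18 thick, flat sides and top; 150 from the pivot. 151 above the table and 179 behind the jack's origin when up; about 67 above and 210 behind when fully down. It can be pinched across its width from above, also to slide the jack along, or pressed down.
- cast_hand: white plaster cast of a hand on a round foot 84 across, 210 tall; fragile bystander. Origin under its foot.
- brush: paint brush lying on the table; bystander
- spatula: spatula lying on the table; bystander
- paint_jar: orange paint jar, 60 diameter, 75 tall; bystander
- mix_bowl: blue mixing bowl, 120 diameter, 55 tall; bystander
- mallet: small hammer lying on the table; bystander
- wedge: wooden block 70 x 34 x 18 lying on the table; bystander

How it is judged:
By the outcome, as a careful person would: the job done as asked, in the order asked, and still so for the second after the job is handed in, while the arm keeps its last pose, push and grip.
It also fails if it takes over 48 s, if anything falls off the work surface, if the arm or the gripper's body presses on something with over 40 N, if the wrist force passes 120 N, or if a joint passes its speed limit or range.

## Working session

There is one attempt and no reset: what is moved stays moved. The work goes in short steps, Python scripts to look and compute and a shell command to move; the robot and the scene stay as the last step left them, time stands still between calls to the robot, and variables do not carry over. Pictures are saved under pics/ and viewed, at most 10 in all, crops included, and the job is handed in when it is done.

```bash
mkdir -p pics; python3 - <<'E'
from cell import *
import cv2,numpy as np
for n in("scene","top"):
    im=capture(n); cv2.imwrite(f"pics/{n}0.png",im[:,:,::-1])
    print(n,camera_info(n))
for l in("saddle_top","handle_grip","lift_point","jack","mould"):
    for n in("scene","top"):
        print(l,n,[(r["pixel"],round(r["confidence"],2)) for r in look_for(l,n)][:3])
s=read_state();print(s)
E
```

```text
scene {'camera_matrix': array([[388.23567854,   0.        , 277.79347386],
       [  0.        , 388.23567854, 206.99350524],
       [  0.        ,   0.        ,   1.        ]]), 'xyz': array([1213.87417359, -716.01569191,  753.17242902]), 'attitude': array([-2.1478683 , -0.01998927,  0.84348692])}
top {'camera_matrix': array([[446.55367719,   0.        , 281.89343439],
       [  0.        , 446.55367719, 209.67316362],
       [  0.        ,   0.        ,   1.        ]]), 'xyz': array([ 231.31667034,  -32.6918073 , 1319.40794687]), 'attitude': array([-2.94004822e+00,  1.14619198e-03, -1.60415748e+00])}
saddle_top scene [([225.1, 274.1], 0.5)]
saddle_top top []
handle_grip scene [([319.6, 186.2], 0.71), ([236.9, 241.1], 0.51)]
handle_grip top [([183.4, 353.1], 0.95), ([266.5, 197.7], 0.42)]
lift_point scene [([202.7, 344.3], 0.65)]
lift_point top [([258.3, 154.6], 0.67), ([187.5, 204.3], 0.58)]
jack scene [([256.7, 252.0], 0.58)]
jack top [([196.0, 336.0], 0.6)]
mould scene [([207.4, 346.4], 0.87)]
mould top [([186.6, 203.5], 0.76), ([264.7, 199.8], 0.18)]
{'time_s': 0.6, 'joint_positions': array([ 1.34581263,  0.68909027, -0.19458438,  1.56530787,  0.15730615,
        0.90250594, -0.21506802]), 'qvel': array([ 2.50581364e-05,  8.67631840e-04, -1.34204407e-03, -9.78680527e-04,
        6.64680173e-04, -1.17934491e-03,  9.71318677e-04]), 'effort': array([-2.03596701e-04, -5.27253592e+01, -1.26625020e+00, -1.53678828e+01,
       -5.17145370e-02, -5.42182152e-04,  9.78234027e-06]), 'eef_pos': array([ 159.9594655 , -604.20258873,  238.74629365]), 'tcp_rot': array([3.14152015e+00, 5.56157169e-06, 2.58830759e-01]), 'wrist_force': array([-0.47769563,  0.06253636, -0.34928072]), 'moment': array([-0.01984045,  0.02050221,  0.0305498 ]), 'gripper_force': 0.0, 'width': 87.94584183912234}
```

View pics/top0.png

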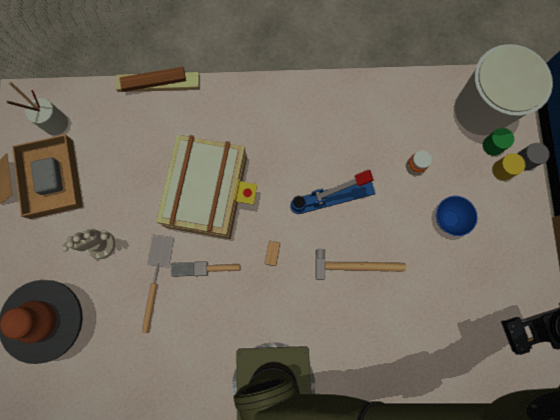

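View pics/scene0.png

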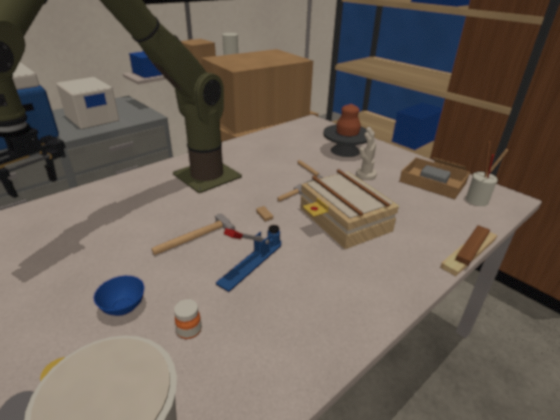

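The top view shows the mould at about (row 187, col 203) with the red dot at (193, 247). The jack's saddle is at (204, 298), its red grip at (178, 364), and the jar behind it at (162, 419). I'll measure these by colour.

```bash
cat > h.py <<'E'
from cell import *
import cv2,numpy as np
from scipy.spatial.transform import Rotation as R
def back(rc,z,n="top"):
    c=camera_info(n);d=R.from_euler("xyz",c["attitude"]).as_matrix()@np.linalg.solve(c["camera_matrix"],[rc[1],rc[0],1.])
    return (c["xyz"]+d*(z-c["xyz"][2])/d[2]).round(1)
def cen(im,f,box,n="top"):
    r0,r1,c0,c1=box;a=im[r0:r1,c0:c1].astype(int);m=f(a[...,0],a[...,1],a[...,2])
    p=np.argwhere(m)+[r0,c0];return p.mean(0).round(1) if len(p) else np.zeros(2),p
red=lambda r,g,b:(r>120)&(g<70)&(b<70)
dark=lambda r,g,b:(r<45)&(g<45)&(b<55)
blue=lambda r,g,b:(b>r+40)&(b>70)
yel=lambda r,g,b:(r>130)&(g>110)&(b<70)
E
python3 - <<'E'
from h import *
im=capture("top")
for nm,f,b,z in(("dot",red,(175,212,236,260),86),("pad",yel,(175,212,232,262),86),("sad",dark,(190,216,286,312),70),("grip",red,(165,195,345,380),157),("base",blue,(170,222,285,382),12)):
    c,p=cen(im,f,b); print(nm,c,len(p),back(c,z))
    if nm=="base":
        q=np.array([back(x,12)[:2] for x in p]);print(cv2.minAreaRect(q.astype(np.float32)),cv2.boxPoints(cv2.minAreaRect(q.astype(np.float32))))
# mould
for n in("lid","mould"):
    for r in regions_of(n,"top")[:1]:
        p=np.argwhere(r["region"]);q=np.array([back(x,120)[:2] for x in p],np.float32);print(n,r["confidence"],cv2.minAreaRect(q))
cv2.imwrite("pics/t1.png",cv2.resize(im[120:250,150:440,::-1],None,fx=2.7,fy=2.7,interpolation=cv2.INTER_CUBIC))
E
```

```text
dot [192.4 247. ] 55 [536.6  57.8  86. ]
pad [192.1 245.4] 286 [537.7  62.3  86. ]
sad [203.1 299.2] 142 [504. -90.  70.]
grip [0. 0.] 0 [1125.7  768.4  157. ]
base [196.7 334.3] 570 [ 532.8 -198.9   12. ]
((537.8138427734375, -190.36427307128906), (54.72807312011719, 255.31871032714844), 13.001872062683105) [[ 482.43018  -72.13419]
 [ 539.87256 -320.90723]
 [ 593.1975  -308.59436]
 [ 535.7551   -59.82132]]Traceback (most recent call last):
  File "<stdin>", line 10, in <module>
  File "h.py", line 5, in back
    c=camera_info(n);d=R.from_euler("xyz",c["attitude"]).as_matrix()@np.linalg.solve(c["camera_matrix"],[rc[1],rc[0],1.])
ValueError: time passes only in moves, steps and waits
```

```bash
sed -i 's/^def back/CI={n:camera_info(n) for n in("top","scene")}\ndef back/; s/c=camera_info(n);/c=CI[n];/; s/(r>120)&(g<70)&(b<70)/(r>90)\&(g<60)\&(b<60)/' h.py
python3 - <<'E'
from h import *
im=capture("top")
for nm,f,b,z in(("dot",red,(175,212,236,260),86),("grip",red,(165,195,345,380),157)):
    c,p=cen(im,f,b); print(nm,c,len(p),back(c,z))
    if nm=="grip":
        q=np.array([back(x,z)[:2] for x in p],np.float32);print(cv2.minAreaRect(q))
for n in("lid","mould"):
    for r in regions_of(n,"top")[:1]:
        p=np.argwhere(r["region"]);q=np.array([back(x,120)[:2] for x in p],np.float32);print(n,r["confidence"],cv2.minAreaRect(q))
cv2.imwrite("pics/t1.png",cv2.resize(im[120:250,150:440,::-1],None,fx=2.7,fy=2.7,interpolation=cv2.INTER_CUBIC))
E
```

```text
dot [192.4 247.1] 53 [536.6  57.5  86. ]
grip [177.1 363.2] 171 [ 551.  -261.4  157. ]
((551.359130859375, -261.642333984375), (29.098234176635742, 47.436038970947266), 20.282575607299805)
lid 0.59 ((555.173828125, 156.882080078125), (255.12176513671875, 267.98974609375), 77.3263931274414)
mould 0.68 ((550.22509765625, 159.17076110839844), (251.31065368652344, 268.8416748046875), 77.4177474975586)
```

View pics/t1.png

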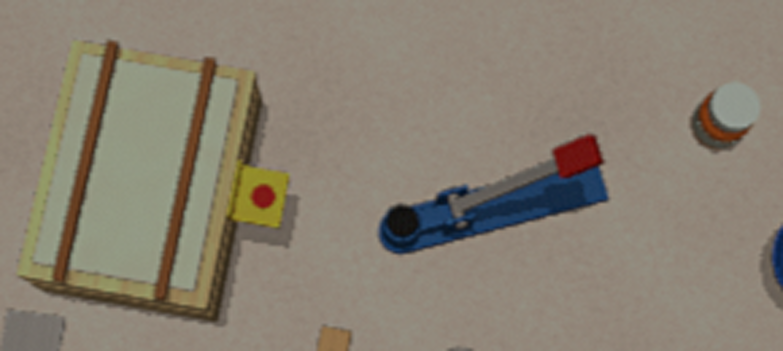

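```bash
cat >> h.py <<'E'
def go(xyz,yaw):
    s=read_state();T=R.from_euler("xyz",s["tcp_rot"]);G=R.from_euler("xyz",[np.pi,0,np.radians(yaw)])
    print("t",s["time_s"],"tcp",s["eef_pos"].round(1),np.degrees(s["tcp_rot"]).round(1),"F",s["wrist_force"].round(1),"w",round(s["width"],1),"q",s["joint_positions"].round(2))
    print("shift",(T.inv().apply(np.array(xyz)-s["eef_pos"])).round(1),"turn",np.degrees((T.inv()*G).as_rotvec()).round(1))
E
python3 -c "
from h import *
go([551,-261,230],105)"
```

```text
t 0.85 tcp [ 160.  -604.2  238.8] [180.    0.   14.8] F [0.4 0.2 0. ] w 88.5 q [ 1.35  0.69 -0.19  1.57  0.16  0.9  -0.22]
shift [ 465.8 -231.7    8.7] turn [  0.    0.  -90.2]
```

```bash
python3 -m handwheel '[[36,-18,1,0,0,-7],[72,-36,1,0,0,-14],[108,-54,2,0,0,-21],[144,-72,3,0,0,-28],[180,-90,3,0,0,-35],[216,-107,4,0,0,-42],[252,-125,5,0,0,-49],[288,-143,5,0,0,-56]]' 100
python3 -c "
from h import *
go([551,-261,230],105)"
```

```text
time_s: 1.65
eef_pos: [402.8, -391.2, 233.8]
tcp_rot: [3.141, 0.0, 1.241]
wrist_force: [1.3, -0.4, 0.2]
width: 88.2
gripper_force: 0.0
t 1.65 tcp [ 402.8 -391.2  233.8] [180.    0.   71.1] F [ 1.3 -0.4  0.2] w 88.2 q [ 0.96  0.64 -0.45  1.76  0.36  0.83  0.01]
shift [171.2  98.    3.8] turn [  0.    0.  -33.9]
```

```bash
python3 -m handwheel '[[34,20,1,0,0,-7],[68,39,2,0,0,-14],[102,59,3,0,0,-21],[136,78,4,0,0,-28],[171,98,4,0,0,-34],[171,98,4,0,0,-34],[171,98,4,0,0,-34]]'
python3 - <<'E'
from h import *
im=capture("top");cv2.imwrite("pics/t2.png",cv2.resize(im[120:250,240:440,::-1],None,fx=3,fy=3,interpolation=cv2.INTER_CUBIC))
im=capture("scene");c,p=cen(im,red,(215,255,215,260));print("scene grip",c,len(p),back(c,151,"scene"))
go([551,-261,132],105)
E
```

```text
time_s: 2.35
eef_pos: [550.9, -262.1, 229.6]
tcp_rot: [-3.141, -0.0, 1.831]
wrist_force: [-1.1, 0.3, 0.0]
width: 88.3
gripper_force: 0.0
scene grip [232.6 230.5] 71 [ 542.9 -265.5  151. ]
t 2.45 tcp [ 549.4 -264.5  229.5] [-1.799e+02  1.000e-01  1.047e+02] F [ 0.7 -0.2 -0.1] w 88.0 q [ 0.69  0.73 -0.59  1.61  0.47  0.95  0.2 ]
shift [ 3.   2.6 97.5] turn [-0.1  0.1 -0.3]
```

View pics/t2.png

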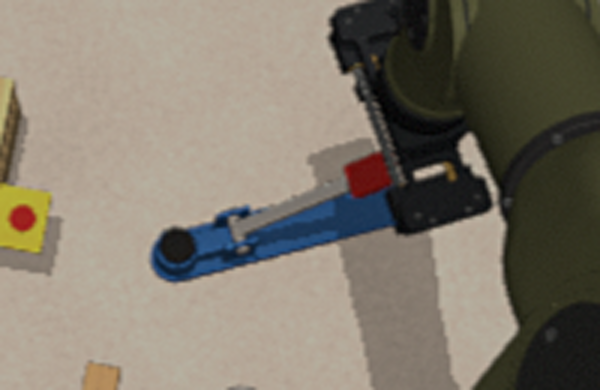

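The picture shows the gripper above and behind the red grip (crop 368, 174), with its finger line across the handle. Next I go down and pinch.

```bash
python3 -m handwheel '[[0,0,30,0,0,0],[0,0,60,0,0,0],[0,0,85,0,0,0],[0,0,97,0,0,0],[0,0,97,0,0,0],[0,0,97,0,0,0]]'
python3 -m handwheel '[[0,0,0,0,0,0],[0,0,0,0,0,0],[0,0,0,0,0,0],[0,0,0,0,0,0],[0,0,0,0,0,0],[0,0,0,0,0,0],[0,0,0,0,0,0],[0,0,0,0,0,0]]' 20 15
python3 - <<'E'
from h import *
im=capture("top");cv2.imwrite("pics/t3.png",cv2.resize(im[120:250,230:430,::-1],None,fx=3,fy=3,interpolation=cv2.INTER_CUBIC))
c,p=cen(im,dark,(190,216,286,312));print(c,len(p),back(c,70))
go([551,-261,132],105)
E
```

```text
time_s: 3.05
eef_pos: [550.8, -263.7, 133.6]
tcp_rot: [3.141, 0.001, 1.828]
wrist_force: [-0.8, -0.1, 0.4]
width: 88.1
gripper_force: 0.0
time_s: 3.85
eef_pos: [550.1, -263.0, 132.7]
tcp_rot: [-3.141, -0.0, 1.829]
wrist_force: [-0.4, -0.5, 0.9]
width: 31.7
gripper_force: 14.9
[202.6 298.8] 115 [505.5 -88.9  70. ]
t 3.9 tcp [ 550.2 -263.   132.7] [-180.    -0.   104.8] F [-1.1 -0.4  0.5] w 32.0 q [ 0.65  0.85 -0.52  1.69  0.57  0.76  0.12]
shift [1.8 1.3 0.7] turn [-0.  -0.  -0.2]
```

View pics/t3.png

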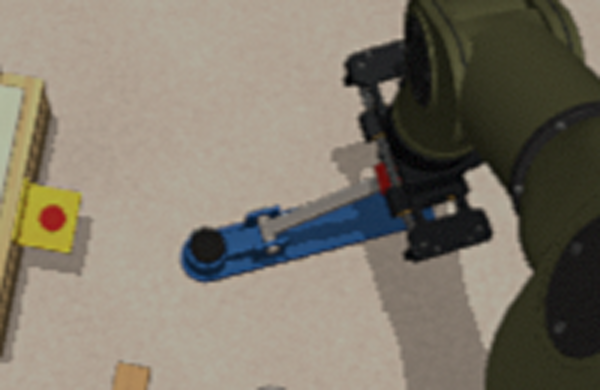

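The pinch holds at 32 mm, which matches the grip's width. I'll start the slide and stop short of the pad.

```bash
python3 -m handwheel '[[0,0,0,0,0,0],[3,2,0,0,0,0],[12,6,0,0,0,0],[23,12,0,0,0,0],[36,18,0,0,0,0],[49,25,0,0,0,0],[59,30,0,0,0,0],[62,32,0,0,0,0]]' 20 35
python3 -m handwheel '[[3,2,0,0,0,0],[12,6,0,0,0,0],[22,11,0,0,0,0],[30,15,0,0,0,0],[36,18,0,0,0,0],[38,20,0,0,0,0],[38,20,0,0,0,0]]'
python3 - <<'E'
from h import *
im=capture("top");cv2.imwrite("pics/t4.png",cv2.resize(im[120:250,200:400,::-1],None,fx=3,fy=3,interpolation=cv2.INTER_CUBIC))
c,p=cen(im,dark,(175,216,255,290));print(c,len(p),back(c,70))
go([551,-261,132],105)
E
```

```text
time_s: 4.7
eef_pos: [565.8, -193.9, 132.8]
tcp_rot: [-3.142, 0.0, 1.832]
wrist_force: [-0.7, -4.9, 0.9]
width: 31.5
gripper_force: 34.7
time_s: 5.4
eef_pos: [574.9, -152.8, 132.7]
tcp_rot: [-3.141, -0.0, 1.83]
wrist_force: [-2.2, -3.2, 2.9]
width: 31.4
gripper_force: 34.7
[195.8 265.3] 148 [528.8   6.5  70. ]
t 5.45 tcp [ 574.9 -152.8  132.7] [-180.    -0.   104.8] F [-2.5 -3.1  2.4] w 32.0 q [ 0.46  0.83 -0.49  1.74  0.56  0.72 -0.07]
shift [-98.5 -50.8   0.7] turn [-0.  -0.  -0.2]
```

View pics/t4.png

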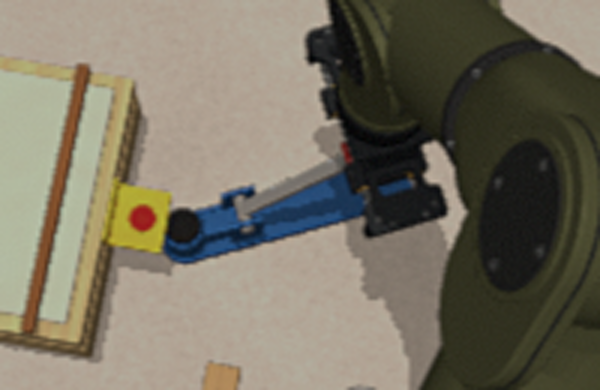

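The saddle shows at about crop (182, 223), i.e. (row 194.3, col 260.7). My box caught gripper pixels, so I'll remeasure in both cameras.

```bash
python3 - <<'E'
from h import *
im=capture("top")
c,p=cen(im,dark,(184,206,253,270));print("sad top",c,len(p),np.ptp(p,0),back(c,69))
c,p=cen(im,red,(175,212,236,256));print("dot top",c,len(p),back(c,86))
im=capture("scene")
print("sad",[(r["pixel"],r["confidence"],back(r["pixel"],68,"scene")) for r in look_for("saddle_top","scene")][:2])
c,p=cen(im,red,(190,225,295,340));print("dot scene",c,len(p),back(c,86,"scene"))
cv2.imwrite("pics/s4.png",cv2.resize(im[170:290,220:380,::-1],None,fx=4.5,fy=4.5,interpolation=cv2.INTER_CUBIC))
E
```

```text
sad top [196.1 261.1] 113 [14 13] [528.5  18.7  69. ]
dot top [192.4 247.2] 48 [536.6  57.2  86. ]
sad []
dot scene [208.2 314.2] 6 [535.8  58.8  86. ]
```

View pics/s4.png

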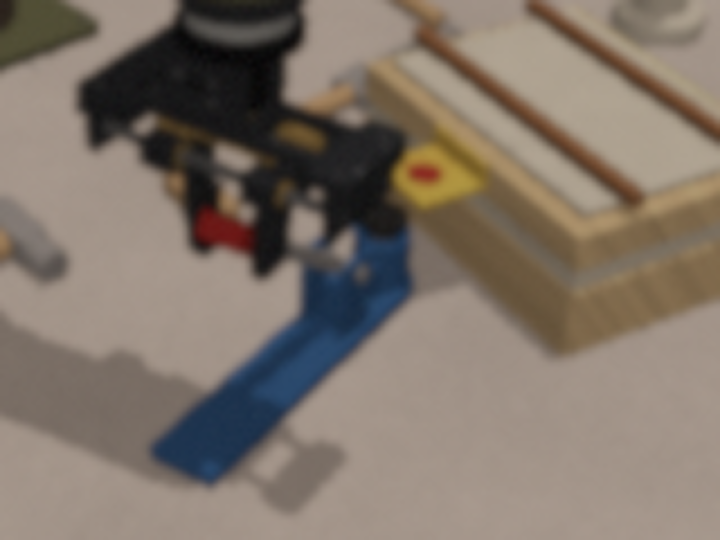

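The jack has tracked the TCP one to one. The scene view shows it flat on the table with the handle up, and the saddle just short of the pad. About (7, 38) mm world remains, which is tool (35, 16.5).

```bash
python3 -m handwheel '[[2,1,0,0,0,0],[8,4,0,0,0,0],[17,8,0,0,0,0],[26,12,0,0,0,0],[32,15,0,0,0,0],[35,16.5,0,0,0,0],[35,16.5,0,0,0,0],[35,16.5,0,0,0,0]]'
python3 - <<'E'
from h import *
im=capture("top");cv2.imwrite("pics/t5.png",cv2.resize(im[150:240,220:350,::-1],None,fx=5,fy=5,interpolation=cv2.INTER_CUBIC))
c,p=cen(im,red,(175,212,236,256));print("dot top",c,len(p),back(c,86))
c,p=cen(im,blue,(170,222,240,382));q=np.array([back(x,12)[:2] for x in p]);print(cv2.fitLine(q.astype(np.float32),cv2.DIST_L2,0,.01,.01).ravel())
go([551,-261,132],105)
E
```

```text
time_s: 6.4
eef_pos: [582.4, -114.5, 132.7]
tcp_rot: [3.141, -0.001, 1.83]
wrist_force: [-0.9, -2.0, 1.6]
width: 32.1
gripper_force: 34.7
dot top [192.4 247.3] 48 [536.6  56.9  86. ]
[ 2.2503200e-01 -9.7435135e-01  5.6282147e+02 -4.3880032e+01]
t 6.45 tcp [ 582.4 -114.5  132.7] [180.   -0.  104.8] F [ 0.4 -3.3  1.1] w 31.4 q [ 0.39  0.82 -0.49  1.75  0.55  0.71 -0.13]
shift [-133.6  -67.8    0.5] turn [ 0.  -0.  -0.2]
```

View pics/t5.png

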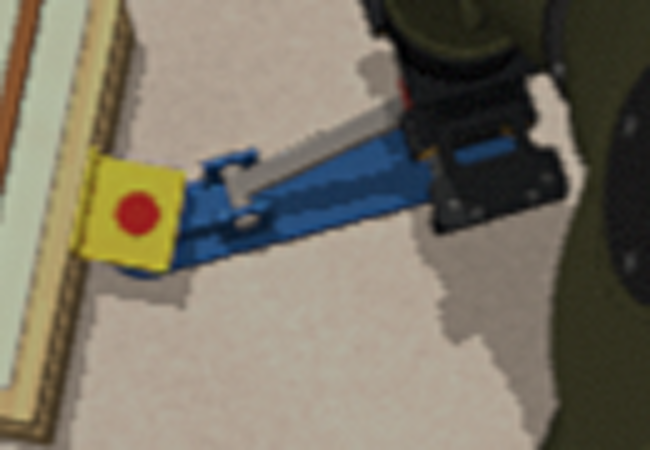

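The saddle is hidden under the pad. The jack's nose and axis line up with the dot at (192.4, 247.3), and both estimates put the saddle within about 2 mm of the dot. Now I press the handle along its arc.

```bash
python3 -m handwheel '[[-1,0,1.5,0,0,0],[-4,0,6,0,0,0],[-8,0,12,0,0,0],[-12,0,19,0,0,0],[-15.5,0,25.5,0,0,0],[-18.5,0,32,0,0,0],[-21.5,0,39.4,0,0,0],[-21.5,0,39.4,0,0,0]]' 20 28
python3 - <<'E'
from h import *
im=capture("scene");cv2.imwrite("pics/s6.png",cv2.resize(im[170:290,220:380,::-1],None,fx=4.5,fy=4.5,interpolation=cv2.INTER_CUBIC))
im=capture("top");c,p=cen(im,red,(175,212,236,256));print("dot top",c,len(p))
c,p=cen(im,blue,(170,222,240,382));q=np.array([back(x,12)[:2] for x in p]);print(cv2.fitLine(q.astype(np.float32),cv2.DIST_L2,0,.01,.01).ravel())
go([582,-114,132],105)
E
```

```text
time_s: 7.25
eef_pos: [587.2, -134.7, 92.4]
tcp_rot: [-3.141, -0.002, 1.829]
wrist_force: [-3.7, 0.1, 5.9]
width: 31.7
gripper_force: 28.0
dot top [191.6 246.5] 50
[ 1.9787036e-01 -9.8022819e-01  5.6165869e+02 -4.7626720e+01]
t 7.35 tcp [ 587.2 -134.5   93. ] [-1.800e+02 -1.000e-01  1.048e+02] F [-2.8  0.4  6.6] w 31.6 q [ 0.4   0.89 -0.46  1.74  0.59  0.66 -0.13]
shift [ 21.2   0.2 -39. ] turn [-0.  -0.1 -0.2]
```

View pics/s6.png

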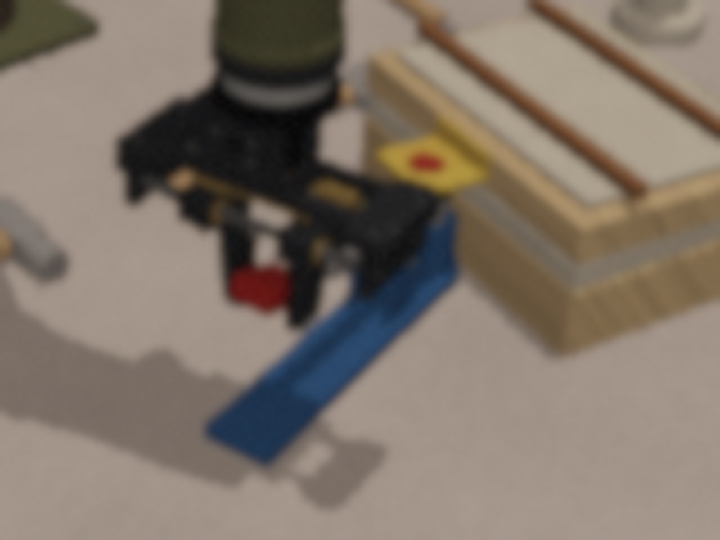

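The scene view shows the handle half down and the pad starting to rise (dot at crop 428, 162, up from 174), with the jack in place. I'll continue to the stop.

```bash
python3 -m handwheel '[[-1.5,0,4,0,0,0],[-3.5,0,11,0,0,0],[-5.5,0,19,0,0,0],[-7,0,27,0,0,0],[-8,0,34,0,0,0],[-9,0,40,0,0,0],[-9,0,44,0,0,0],[-9,0,45,0,0,0]]'
python3 - <<'E'
from h import *
im=capture("scene");cv2.imwrite("pics/s7.png",cv2.resize(im[170:290,220:380,::-1],None,fx=4.5,fy=4.5,interpolation=cv2.INTER_CUBIC))
c,p=cen(im,red,(190,225,295,340));print("dot scene",c,back(c,86,"scene"),back(c,112,"scene"))
im=capture("top");c,p=cen(im,red,(175,212,236,256));print("dot top",c,len(p),back(c,86),back(c,112))
c,p=cen(im,blue,(170,222,240,382));q=np.array([back(x,12)[:2] for x in p]);print(cv2.fitLine(q.astype(np.float32),cv2.DIST_L2,0,.01,.01).ravel())
go([582,-114,132],105)
E
```

```text
time_s: 8.15
eef_pos: [589.2, -142.7, 48.6]
tcp_rot: [-3.14, -0.002, 1.83]
wrist_force: [-5.3, 1.0, 15.8]
width: 31.6
gripper_force: 28.0
dot scene [201.  315.5] [508.9  92.9  86. ] [536.4  61.3 112. ]
dot top [190.1 245.2] 49 [543.5  62.7  86. ] [537.   60.7 112. ]
[ 1.8730091e-01 -9.8230261e-01  5.5785693e+02 -3.7253040e+01]
t 8.25 tcp [ 589.2 -142.8   48.9] [-1.799e+02 -1.000e-01  1.049e+02] F [-5.6  2.3 12.8] w 31.5 q [ 0.39  0.96 -0.41  1.74  0.63  0.59 -0.15]
shift [ 29.8   0.3 -83. ] turn [-0.1 -0.1 -0.1]
```

View pics/s7.png

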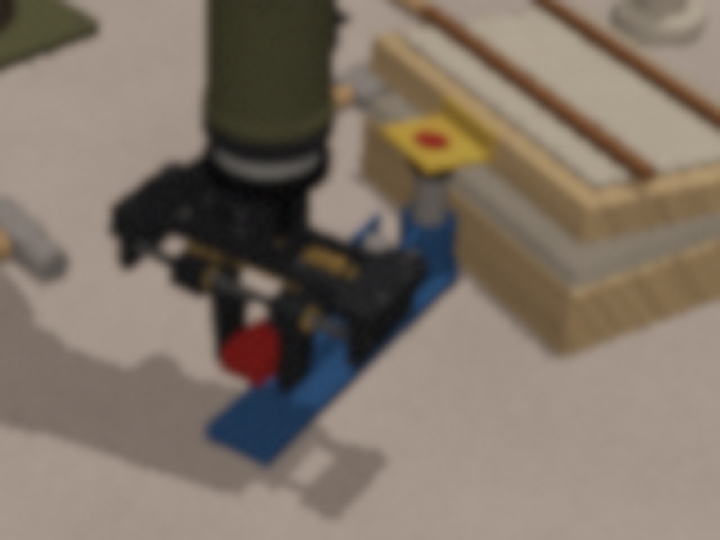

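Triangulating from both cameras puts the dot at about 112 mm, so the lid is at roughly 0.11 rad. The 13–16 N force means the handle is on its stop. I'll add a light push, settle, and hand in if it's steady.

```bash
python3 -m handwheel '[[0,0,1,0,0,0],[0,0,1,0,0,0],[0,0,1,0,0,0],[0,0,1,0,0,0],[0,0,1,0,0,0],[0,0,1,0,0,0],[0,0,1,0,0,0],[0,0,1,0,0,0]]'
python3 - <<'E'
from h import *
im=capture("top");c,p=cen(im,red,(175,212,236,256));print("dot top",c,back(c,112))
im=capture("scene");c,p=cen(im,red,(190,225,295,340));print("dot scene",c,back(c,112,"scene"))
go([582,-114,132],105)
if abs(c[0]-201)<1: print(hand_in())
E
```

```text
time_s: 9.05
eef_pos: [589.2, -142.7, 48.5]
tcp_rot: [-3.141, -0.002, 1.83]
wrist_force: [-6.3, 2.2, 17.1]
width: 31.7
gripper_force: 28.0
dot top [190.1 245.2] [537.   60.7 112. ]
dot scene [201.  315.5] [536.4  61.3 112. ]
t 9.15 tcp [ 589.2 -142.8   48.5] [-1.800e+02 -1.000e-01  1.049e+02] F [-5.7  2.3 16.7] w 31.7 q [ 0.39  0.96 -0.41  1.74  0.64  0.58 -0.15]
shift [ 29.8   0.3 -83.4] turn [-0.  -0.1 -0.1]
the job is handed in; nothing more can be done
None
```

I slid the jack flat along the table until its saddle was within about 2 mm of the lift point, then pressed the handle to its stop; the lid was steady at about 0.11 rad on the jack alone when I handed in at 9.15 s, still holding the handle down.

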